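Snap the controller board onto its barbed supports in the case lid

TASK

Fit the loose circuit board with the black heat sink into the open case lid: set its four holes over the four white snap-in supports (it fits only one way round) and press it down beside the posts until every barb has clicked through and the board sits fully home on all four. Feel your way down: never load the board on its supports with more than 25 N, or it cracks, and leave the other things on the bench and in the lid where they are.

Things in the scene. Friction and masses are not known exactly. Their poses are not given: they have to be found in the camera images.
- tray: Open case lid on its back: black shell, bare-metal flange, 268 x 348 mm over the flange, 50 mm high, inside 220 x 300 mm, floor 8 mm above the bench; fixed. Origin under its centre; x along its short side, y along its long side, z up. A power board is already fitted in its +y end (all of it below 45 mm). The loose board belongs at (0, -50 mm), its x and y along the lid's x and y.
- board: Loose green circuit board, 120 mm (x) x 160 mm (y) x 3 mm, about 0.24 kg, face up on a thin black mat. Origin at the centre of its underside, z up. Components on its top face only. More than 35 mm from the centre in x (both long edges, 25 mm wide) it carries only chips under 2 mm high: press it there with the fingers closed.
- heatsink: Centre of the black finned heat sink in the middle of the board, 40 mm (board's x) x 60 mm (board's y) x 32 mm high, from 3 to 35 mm above the board's underside; this point is 19 mm above the underside, over the board's centre. Axes as the board's. Grip it across its 40 mm from above, the fingertips clear of the board; in x no part beside it is over 2 mm high.
- hole0 (a point): Centre, at the board's underside, of the 7 mm mounting hole at the board's -x, -y corner: (-48, -68) mm from the board's centre. Axes as the board's. Belongs on the support that stands on foot0.
- hole1 (a point): Centre, at the board's underside, of the 7 mm mounting hole at the board's -x, +y corner: (-48, 68) mm from the board's centre. Axes as the board's. Belongs on the support that stands on foot1.
- hole2 (a point): Centre, at the board's underside, of the 7 mm mounting hole at the board's +x, -y corner: (48, -68) mm from the board's centre. Axes as the board's. Belongs on the support that stands on foot2.
- hole3 (a point): Centre, at the board's underside, of the 7 mm mounting hole at the board's +x, +y side, set 20 mm further in than the others: (48, 48) mm from the board's centre. Axes as the board's. Belongs on the support that stands on foot3.
- foot0 (a point): Foot of the snap-in support for hole0, on the lid's floor at (-48, -118) mm in the lid; axes as the lid's, the support stands straight up from here. White nylon pillar 11 mm thick with a flat shoulder on which the board finally rests; above it a thin tip (3 to 5.2 mm thick) reaching 17 mm over the shoulder, with two springy barbs, one to either side in the lid's x, spread to 10.6 mm, their lower ends 3.9 mm above the shoulder.
- foot1 (a point): Foot of the snap-in support for hole1, on the lid's floor at (-48, 18) mm in the lid; axes as the lid's, the support stands straight up from here. The shoulders are 16 to 20 mm above the lid's floor: the four supports of one lid are alike, but lids have supports of different length.
- foot2 (a point): Foot of the snap-in support for hole2, on the lid's floor at (48, -118) mm in the lid; axes as the lid's, the support stands straight up from here. A board laid on loosely stops on the barbs 6 to 9 mm too high, the tips in its holes. Barbs fold under 5 to 9 N a post; the resistance drops when they snap out over the board, then the shoulder stops it hard. Once through they hold it for good, with about 1 mm of play.
- foot3 (a point): Foot of the snap-in support for hole3, on the lid's floor at (48, -2) mm in the lid; axes as the lid's, the support stands straight up from here. The board is stiff: pressing one corner first lifts the far one by up to 6 mm. With the two posts of one long edge through, the other two give way together at 8 to 16 N.
- post0a (a joint): Barb on the +x side of support 0: 0 when sprung out, grows to about 0.25 rad as the hole's edge folds it in.
- post0b (a joint): Barb on the -x side of support 0: 0 when sprung out, grows to about 0.25 rad as the hole's edge folds it in.
- post1a (a joint): Barb on the +x side of support 1: 0 when sprung out, grows to about 0.25 rad as the hole's edge folds it in.
- post1b (a joint): Barb on the -x side of support 1: 0 when sprung out, grows to about 0.25 rad as the hole's edge folds it in.
- post2a (a joint): Barb on the +x side of support 2: 0 when sprung out, grows to about 0.25 rad as the hole's edge folds it in.
- post2b (a joint): Barb on the -x side of support 2: 0 when sprung out, grows to about 0.25 rad as the hole's edge folds it in.
- post3a (a joint): Barb on the +x side of support 3: 0 when sprung out, grows to about 0.25 rad as the hole's edge folds it in.
- post3b (a joint): Barb on the -x side of support 3: 0 when sprung out, grows to about 0.25 rad as the hole's edge folds it in.
- bottle: Small amber bottle, 42 mm across, 85 mm high. Origin in the middle of its underside. Not part of the job.
- spanner: Steel spanner, 150 mm long, lying flat. Origin in the middle of its underside. Not part of the job.
- driver: Screwdriver, 190 mm long, black handle, lying. Origin in the middle of its underside. Not part of the job.
- dustcap: Turned aluminium cap, 24 mm across, 30 mm high, standing loose on the lid's floor beyond the board's place. Origin in the middle of its underside. Not part of the job.
- filter: Small tin filter block, 26 x 74 x 14 mm, loose on the lid's floor on the near side of the board's place. Origin in the middle of its underside. Not part of the job.

How it is judged:
On the way:
1. The board lies over the supports, a post tip in each of its four holes (horizontal distance between hole0 and foot0 below 0.0035 m and z of each of hole0, hole1, hole2, hole3 in the frame of tray below 0.0385 m and horizontal distance between hole1 and foot1 below 0.0035 m and horizontal distance between hole2 and foot2 below 0.0035 m and horizontal distance between hole3 and foot3 below 0.0035 m), for 0.1 s.
At the end, for the whole second after the job is handed in: All four holes sit over their own supports (within 2.5 mm sideways), below 29.6 mm in the lid, and both barbs of every support have sprung out again (below 0.04 rad), which together means over the board; the board is at rest and released (horizontal distance between hole0 and foot0 below 0.0025 m and z of each of hole0, hole1, hole2, hole3 in the frame of tray below 0.0296 m and horizontal distance between hole1 and foot1 below 0.0025 m and horizontal distance between hole2 and foot2 below 0.0025 m and horizontal distance between hole3 and foot3 below 0.0025 m and value of joint each of post0a, post0b, post1a, post1b, post2a, post2b, post3a, post3b below 0.04 rad and linear speed of board below 0.02 m/s); the robot touches nothing.
It fails at once if The board is loaded on the lid and its supports with more than 25 N (contact force between board and tray above 25 N).
It fails at once if One of the other things is pushed out of its place by more than 30 mm (distance of any of bottle, spanner, driver, dustcap, filter from where it was at the start of the episode above 0.03 m).
It also fails if it takes over 67 s, if anything falls off the work surface, if the arm or the gripper's body presses on something with over 40 N, if the wrist force passes 120 N, or if a joint passes its speed limit or range.

ROBOT

A 7-joint arm with a two-finger parallel gripper is mounted at the origin on the work surface. World frame = base frame: x ahead of the robot, y to its left, z up, the work surface at z = 0. Lengths are in m, angles in rad, forces in N, time in s.
With the tool pointing down it reaches from about 0.425 to 0.875 m from the base axis. Payload 9.9 kg.
Tool frame: the origin (TCP) lies at the centre of the arm's flange, where the gripper is bolted on; the fingertips stand arm.tip_extent ahead of it and the grasp point (between the pads) lies 155 mm ahead of it (arm.tip_extent is the distance from the TCP to the fingertips, in m); z points along the fingers, y is the line along which they close (so a half turn about z gives the same grasp; the last joint's range is limited). The gripper opens to 85 mm and grips with 20 to 120 N. Pads are 22 mm wide; open, the fingers measure 114 mm over their backs; the gripper's body (76 mm by 85 mm) begins 54 mm behind the grasp point. The pads swing forward as they close: fully open they stand 13 mm farther back than shut.
Start: joints at [1.211, 0.576, 0.025, 1.437, -0.015, 1.129, -0.057], TCP at [0.184, -0.649, 0.405] pointing down, gripper open.
Joint ranges: [-2.76, 2.76], [-0.34, 2.15], [-1.52, 1.57], [0.19, 2.46], [-1.09, 4.23], [0.17, 1.99], [-2.82, 2.82]. Speed limits (rad/s): [2.22, 2.22, 3.01, 3.01, 3.14, 3.14, 3.14].

INTERFACE

Orientations are given as a rotation vector (axis times angle).
In Python, from rig import arm gives the robot as it stands.
- The arm moves only by the tool move_arm, never from a script. Its argument "series" is a list of rows, each an object of numbers: "jaw": the gripper command: -1 is fully open, 1 is shut, values between are in proportion; "x", "y", "z": the shift along the tool's x, y, z in m; "ax", "ay", "az": the turn, a rotation vector about the tool's x, y, z in degrees. In form: [{"jaw": .., "x": .., "y": .., "z": .., "ax": .., "ay": .., "az": ..}, ...]. A call has 1 to 12 rows; each row is the pose to reach, as a shift and turn from the pose commanded when the call began, along the tool's axes at that moment; what a row does not reach only later rows make up. A row lasts 1/8 s, in which the tool goes at most 62.5 mm and 10.7 degrees, less where a joint would pass 70% of its speed; a pose out of reach is approached as far as the arm can. A call with a gripper value outside its range is refused whole. The fingers move at their own pace and stop on an object; "grip_force" is the grip in N (left out, the last holds). Time passes only in rows, so rows that repeat a pose let the fingers close. It gives the time, the measured TCP pose, the force, the opening and the grip force at its end, in the units of the state.
- arm.state(): the state, without advancing time (a new reading comes with each control period).
- arm.read_camera(name): name is "scene" or "top"; returns the picture (420x560x3 uint8, red, green, blue); there is no depth.
- arm.camera_model(name): a dict with "fx", "fy", "cx", "cy" (pixels), "k1" (the pictures are not rectified: a ray, as slopes to the right and down, at radius r is drawn at 1 + k1 r^2 times it, then the intrinsics apply), "position" and "orientation" of the camera in the world. Camera axes: x right, y down, z forward; pixel columns grow to the right and rows downward; lengths in m; the calibration is good to about 2 mm. A picture is of the moment at which its call begins. camera_model takes no time and is no camera call.
- arm.close_job(): hands the job in; it is judged then, once.
The state is a dict: "t": time; "joint_positions": joint angles; "qvel": joint speeds; "joint_efforts": joint torques, N m; "eef_pos": TCP position; "orientation": TCP orientation; "force": force on the tool from outside, world axes, zero at the start; "ft_torque": the same for the moment, N m; "finger_gap": opening from 0.0 (shut) to 1.0 (fully open); "gripper_force": force on a finger pad.
Only numpy, scipy, OpenCV 4.12 (cv2) and the standard library are available. Lean on these libraries where they do the work, as an engineer would, in place of code of your own. Each camera call takes 0.05 s, during which the arm holds its last target. There are 200 camera calls.

## Working session

There is one attempt and no reset: what is moved stays moved. The work goes in short steps, Python scripts to look and compute and a tool call to move; the robot and the scene stay as the last step left them, time stands still between calls to the robot, and variables do not carry over. Pictures are saved under pics/ and viewed, at most 10 in all, crops included, and the job is handed in when it is done.

Besides the shell and the picture viewer there is one more tool, called by a JSON object that holds its "op" and its "data". move_arm: Moves the arm, as the interface text tells. Its arguments: {"type":"object","properties":{"series":{"type":"array"},"grip_force":{"type":"number"}},"required":["series"]}

```bash
ls; mkdir -p pics; python3 - <<'E'
from rig import arm
import cv2
print(arm.state(), arm.tip_extent)
for n in("scene","top"):
    print(n,arm.camera_model(n)); cv2.imwrite(f"pics/{n}0.png",arm.read_camera(n)[:,:,::-1])
E
```

```text
pics
{'t': 0.0, 'joint_positions': array([ 1.21114014,  0.57653039,  0.02483113,  1.43790227, -0.01502207,
        1.12902964, -0.05649562]), 'qvel': array([-0.00055698,  0.0005833 , -0.00058537,  0.00175998, -0.00211651,
        0.00070939, -0.00038442]), 'joint_efforts': array([-7.77127771e-04, -7.65750146e+01,  2.25004859e+00, -2.85966057e+01,
        1.52657751e-02,  1.27785860e-02, -3.49134541e-05]), 'eef_pos': array([ 0.18383354, -0.64930811,  0.40384531]), 'orientation': array([-3.11010396e+00, -4.31775203e-01,  4.58766096e-04]), 'force': array([-0.40734688,  0.55993036, -0.2409828 ]), 'ft_torque': array([ 0.00035658, -0.03731396,  0.00103384]), 'gripper_force': 0.0, 'finger_gap': 0.9983454777169947} 0.1734
scene {'fx': 456.87340404827086, 'fy': 456.87340404827086, 'cx': 277.8013551230647, 'cy': 208.2524825786876, 'k1': -0.0502029024134535, 'position': array([ 1.14728639, -0.61798268,  0.63512697]), 'orientation': array([-2.0351571 , -0.96651031,  0.48465471])}
top {'fx': 417.81520877055596, 'fy': 417.81520877055596, 'cx': 282.3909574767316, 'cy': 213.13324076031623, 'k1': -0.024705382281065204, 'position': array([ 0.48327565, -0.13182448,  0.93575557]), 'orientation': array([-2.1576482 ,  2.1904864 , -0.05785495])}
```

View pics/scene0.png

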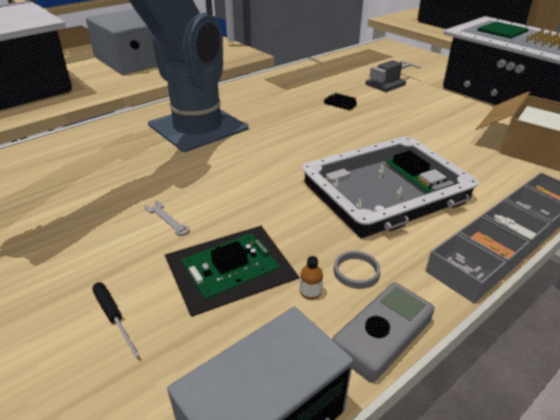

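View pics/top0.png

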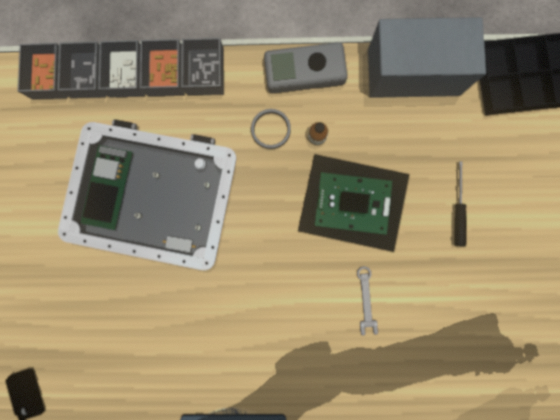

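The top view shows the lid at about (148,196) with four posts near (155,175), (207,184), (138,215) and (197,227). The board is at about (355,203). I'll enlarge both.

```bash
cat > h.py <<'E'
import numpy as np, cv2
from scipy.spatial.transform import Rotation as R
from rig import arm
def ray(n,u,v):
    m=arm.camera_model(n); d=np.array([(u-m["cx"])/m["fx"],(v-m["cy"])/m["fy"]]); s=d.copy()
    for _ in range(20): s=d/(1+m["k1"]*(s@s))
    return m["position"],R.from_rotvec(m["orientation"]).apply([*s,1])
def at(n,u,v,z):
    p,r=ray(n,u,v); return p+r*(z-p[2])/r[2]
def px(n,P):
    m=arm.camera_model(n); c=R.from_rotvec(m["orientation"]).inv().apply(np.atleast_2d(P)-m["position"])
    s=c[:,:2]/c[:,2:]; s=s*(1+m["k1"]*(s**2).sum(1,keepdims=True))
    return s*m["fx"]+[m["cx"],m["cy"]]
E
python3 - <<'E'
import cv2
a=cv2.imread("pics/top0.png")
l=cv2.resize(a[115:275,50:245],None,fx=4,fy=3.75,interpolation=cv2.INTER_CUBIC)
cv2.imwrite("pics/lid.png",cv2.resize(a[118:273,50:245],None,fx=4,fy=4-0.13*0,interpolation=cv2.INTER_CUBIC)[:600])
cv2.imwrite("pics/brd.png",cv2.resize(a[160:245,300:410],None,fx=7,fy=7,interpolation=cv2.INTER_CUBIC))
E
```

```text
(no output)
```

View pics/lid.png

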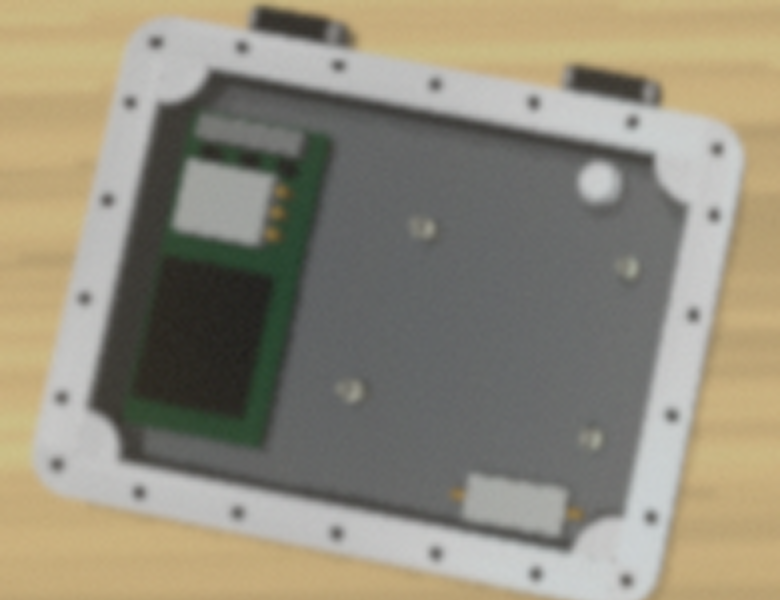

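View pics/brd.png

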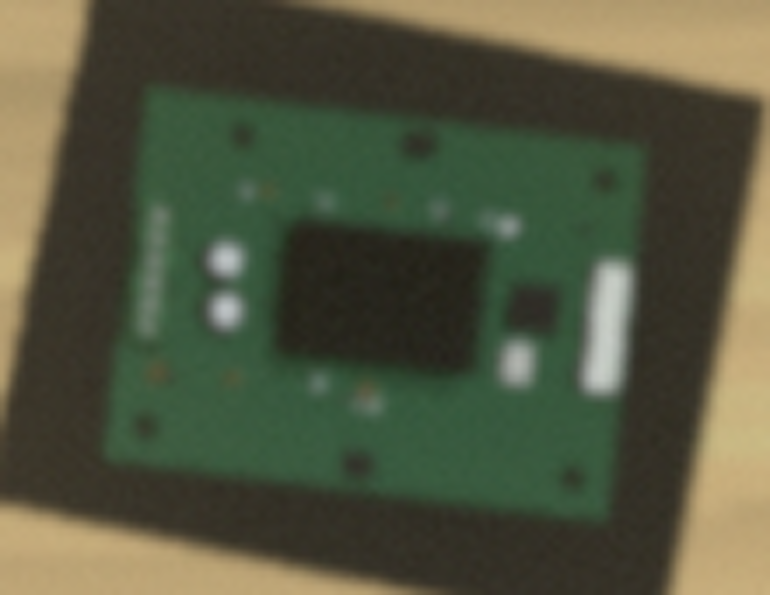

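Crop reading: the lid's +y end is on the left. Posts are 3:(422,228), 1:(350,390), 2:(627,268), 0:(590,438). Board holes are 3:(243,135), 1:(145,427), 2:(604,180), 0:(572,478). The board already faces nearly the right way.

```bash
cat >> h.py <<'E'
FT=np.array([[-48,-118],[-48,18],[48,-118],[48,-2]])/1e3
HL=np.array([[-48,-68],[-48,68],[48,-68],[48,48]])/1e3
def fit(L,W):
    a=L-L.mean(0); b=W-W.mean(0)
    th=np.arctan2((a[:,0]*b[:,1]-a[:,1]*b[:,0]).sum(),(a*b).sum())
    M=np.array([[np.cos(th),-np.sin(th)],[np.sin(th),np.cos(th)]])
    t=W.mean(0)-M@L.mean(0); return th,t,W-(L@M.T+t)
E
python3 - <<'E'
from h import *
un=lambda p,f,o:(np.array(p)+.5)/f-.5+o
pl=un([[590,438],[350,390],[627,268],[422,228]],4,[50,118])
pb=un([[572,478],[145,427],[604,180],[243,135]],7,[300,160])
for nm,p,L,z in(("lid",pl,FT,.041),("board",pb,HL,.005)):
    W=np.array([at("top",*q,z)[:2] for q in p]); th,t,r=fit(L,W)
    print(nm,np.degrees(th),t,(r*1e3).round(1).tolist())
    if nm=="lid":
        M=np.array([[np.cos(th),-np.sin(th)],[np.sin(th),np.cos(th)]]); print("target ctr",t+M@[0,-.05])
# flange outer edge centre
E0=un([[138,20],[742,130],[640,598-0],[40,490]],4,[50,118])
C=np.array([at("top",*q,.05)[:2] for q in E0]);print(C, C.mean(0))
print("hs top",at("top",*un([385,297],7,[300,160]),.037))
s=arm.state(); print(R.from_rotvec(s["orientation"]).as_matrix().round(3))
E
```

```text
lid -12.090740394789442 [0.59250648 0.17464188] [[1.2, 0.7], [0.7, -1.2], [-0.8, 0.7], [-1.0, -0.2]]
target ctr [0.58203345 0.12575103]
board -7.922029738365151 [ 0.57262684 -0.27174044] [[0.0, -0.1], [-0.4, 0.2], [-0.0, -0.1], [0.4, -0.1]]
[[ 0.75503246  0.31868848]
 [ 0.68654897 -0.01426168]
 [ 0.43655355  0.04137296]
 [ 0.49795409  0.36679167]] [0.59402226 0.17814786]
hs top [ 0.57121331 -0.26995419  0.037     ]
[[ 0.962  0.272 -0.001]
 [ 0.272 -0.962  0.001]
 [-0.    -0.002 -1.   ]]
```

```bash
cat >> h.py <<'E'
def go(x,y,z,yaw):
    "row for tool y at world angle yaw (deg), pointing down"
    s=arm.state(); Q=R.from_rotvec(s["orientation"]); a=np.radians(yaw)
    ty=np.array([np.cos(a),np.sin(a),0]); tz=np.array([0,0,-1.]); T=R.from_matrix(np.c_[np.cross(ty,tz),ty,tz])
    d=Q.inv().apply(np.array([x,y,z])-s["eef_pos"]); r=(Q.inv()*T).as_rotvec(degrees=True)
    print("t",s["t"].__round__(2),"xyz",d.round(4),"a",r.round(2),"F",s["force"].round(1),"pos",s["eef_pos"].round(4))
E
python3 - <<'E'
from h import *
un=lambda p,f,o:(np.array(p)+.5)/f-.5+o
F=un([[155,42],[717,149],[627,581],[57,464]],4,[50,118])
C=np.array([at("top",*q,.05)[:2] for q in F]);print(C.round(4),"c",C.mean(0))
v=(C[0]+C[3]-C[1]-C[2]);print("yaw",np.degrees(np.arctan2(v[1],v[0]))-90)
v=(C[0]+C[1]-C[2]-C[3]);print("yaw",np.degrees(np.arctan2(v[1],v[0])))
pl=un([[590,438],[350,390],[627,268],[422,228]],4,[50,118])
for z in(.026,.034):
    W=np.array([at("top",*q,z)[:2] for q in pl]); th,t,r=fit(FT,W);print(z,np.degrees(th),t,(r*1e3).round(1).tolist())
go(.572,-.271,.30,-7.9)
E
```

```text
[[ 7.425e-01  3.088e-01]
 [ 6.764e-01 -7.000e-04]
 [ 4.456e-01  4.830e-02]
 [ 5.118e-01  3.577e-01]] c [0.5940734  0.17853434]
yaw -12.062567525273622
yaw -11.971607207731912
0.026 -12.090740394789428 [0.59414453 0.17887801] [[0.2, -0.2], [0.1, 0.2], [-0.2, -0.5], [-0.1, 0.5]]
0.034 -12.090740394789462 [0.5932709  0.17661874] [[0.7, 0.3], [0.4, -0.5], [-0.5, 0.1], [-0.6, 0.1]]
t 0.1 xyz [ 0.4766 -0.2581  0.1043] a [-8.000e-02 -4.000e-02 -6.629e+01] F [-0.9  0.2  0. ] pos [ 0.1838 -0.6493  0.4039]
```

{"op": "move_arm", "data": {"series": [{"jaw":-1,"x":0.05,"y":-0.027,"z":0.01,"az":-7},{"jaw":-1,"x":0.1,"y":-0.054,"z":0.02,"az":-14},{"jaw":-1,"x":0.15,"y":-0.081,"z":0.03,"az":-21},{"jaw":-1,"x":0.2,"y":-0.108,"z":0.04,"az":-28},{"jaw":-1,"x":0.25,"y":-0.135,"z":0.05,"az":-35},{"jaw":-1,"x":0.3,"y":-0.162,"z":0.06,"az":-42},{"jaw":-1,"x":0.35,"y":-0.19,"z":0.08,"az":-49},{"jaw":-1,"x":0.4,"y":-0.217,"z":0.095,"az":-56},{"jaw":-1,"x":0.45,"y":-0.244,"z":0.104,"az":-63},{"jaw":-1,"x":0.4766,"y":-0.258,"z":0.104,"az":-66.3},{"jaw":-1,"x":0.4766,"y":-0.258,"z":0.104,"az":-66.3},{"jaw":-1,"x":0.4766,"y":-0.258,"z":0.104,"az":-66.3}]}}

```text
$.series[0]: bad value
```

```bash
python3 - <<'E'
from h import *
go(.572,-.2715,.186,-7.9)
E
```

```text
t 0.1 xyz [ 0.4765 -0.2575  0.2183] a [-8.000e-02 -4.000e-02 -6.629e+01] F [-0.9  0.2  0. ] pos [ 0.1838 -0.6493  0.4039]
```

{"op": "move_arm", "data": {"series": [{"jaw":-1,"x":0.05,"y":-0.027,"z":0.01,"ax":0,"ay":0,"az":-7},{"jaw":-1,"x":0.1,"y":-0.054,"z":0.02,"ax":0,"ay":0,"az":-14},{"jaw":-1,"x":0.15,"y":-0.081,"z":0.03,"ax":0,"ay":0,"az":-21},{"jaw":-1,"x":0.2,"y":-0.108,"z":0.04,"ax":0,"ay":0,"az":-28},{"jaw":-1,"x":0.25,"y":-0.135,"z":0.05,"ax":0,"ay":0,"az":-35},{"jaw":-1,"x":0.3,"y":-0.162,"z":0.06,"ax":0,"ay":0,"az":-42},{"jaw":-1,"x":0.35,"y":-0.19,"z":0.08,"ax":0,"ay":0,"az":-49},{"jaw":-1,"x":0.4,"y":-0.217,"z":0.095,"ax":0,"ay":0,"az":-56},{"jaw":-1,"x":0.45,"y":-0.244,"z":0.104,"ax":0,"ay":0,"az":-63},{"jaw":-1,"x":0.4766,"y":-0.258,"z":0.104,"ax":0,"ay":0,"az":-66.3},{"jaw":-1,"x":0.4766,"y":-0.258,"z":0.104,"ax":0,"ay":0,"az":-66.3},{"jaw":-1,"x":0.4766,"y":-0.258,"z":0.104,"ax":0,"ay":0,"az":-66.3}]}}

```text
t: 1.6
eef_pos: [0.5715, -0.2722, 0.3003]
orientation: [-2.37, -2.061, 0.002]
force: [-0.2, -0.3, 0.5]
finger_gap: 0.998
gripper_force: 0.0
```

```bash
python3 - <<'E'
from h import *
go(.572,-.2715,.186,-7.9)
E
```

```text
t 1.6 xyz [0.0008 0.0005 0.1143] a [-0.07  0.03 -0.08] F [-0.2 -0.3  0.5] pos [ 0.5715 -0.2722  0.3003]
```

{"op": "move_arm", "data": {"series": [{"jaw":-1,"x":0.001,"y":0,"z":0.04,"ax":0,"ay":0,"az":0},{"jaw":-1,"x":0.001,"y":0,"z":0.08,"ax":0,"ay":0,"az":0},{"jaw":-1,"x":0.001,"y":0,"z":0.105,"ax":0,"ay":0,"az":0},{"jaw":-1,"x":0.001,"y":0,"z":0.114,"ax":0,"ay":0,"az":0},{"jaw":-1,"x":0.001,"y":0,"z":0.114,"ax":0,"ay":0,"az":0},{"jaw":1,"x":0.001,"y":0,"z":0.114,"ax":0,"ay":0,"az":0},{"jaw":1,"x":0.001,"y":0,"z":0.114,"ax":0,"ay":0,"az":0},{"jaw":1,"x":0.001,"y":0,"z":0.114,"ax":0,"ay":0,"az":0},{"jaw":1,"x":0.001,"y":0,"z":0.114,"ax":0,"ay":0,"az":0},{"jaw":1,"x":0.001,"y":0,"z":0.114,"ax":0,"ay":0,"az":0},{"jaw":1,"x":0.001,"y":0,"z":0.114,"ax":0,"ay":0,"az":0}], "grip_force": 40}}

```text
t: 2.98
eef_pos: [0.5727, -0.2706, 0.1877]
orientation: [2.368, 2.062, 0.001]
force: [-0.1, 0.1, 5.3]
finger_gap: 0.46
gripper_force: 41.6
```

```bash
python3 - <<'E'
from h import *
go(.572,-.2715,.186,-7.9); print(arm.state()["finger_gap"],arm.state()["gripper_force"])
E
```

```text
t 2.98 xyz [-0.001  -0.0006  0.0017] a [0.1  0.03 0.01] F [-0.1  0.1  5.3] pos [ 0.5727 -0.2706  0.1877]
0.460013719513935 41.575645208358765
```

{"op": "move_arm", "data": {"series": [{"jaw":1,"x":0,"y":0,"z":-0.01,"ax":0,"ay":0,"az":0},{"jaw":1,"x":0,"y":0,"z":-0.03,"ax":0,"ay":0,"az":0},{"jaw":1,"x":0,"y":0,"z":-0.06,"ax":0,"ay":0,"az":0},{"jaw":1,"x":0,"y":0,"z":-0.08,"ax":0,"ay":0,"az":0},{"jaw":1,"x":0,"y":0,"z":-0.08,"ax":0,"ay":0,"az":0},{"jaw":1,"x":0,"y":0,"z":-0.08,"ax":0,"ay":0,"az":0}]}}

```text
t: 3.72
eef_pos: [0.5719, -0.2704, 0.266]
orientation: [-2.368, -2.063, 0.001]
force: [-0.6, 0.1, -3.1]
finger_gap: 0.462
gripper_force: 40.9
```

```bash
python3 - <<'E'
from h import *
go(.5845,.131,.28,-12.05)
E
```

```text
t 3.73 xyz [ 0.3993 -0.0426 -0.0139] a [-0.07 -0.01  4.15] F [-0.6  0.1 -3.1] pos [ 0.5719 -0.2704  0.266 ]
```

{"op": "move_arm", "data": {"series": [{"jaw":1,"x":0.03,"y":-0.003,"z":-0.005,"ax":0,"ay":0,"az":0.5},{"jaw":1,"x":0.08,"y":-0.008,"z":-0.01,"ax":0,"ay":0,"az":1},{"jaw":1,"x":0.13,"y":-0.014,"z":-0.014,"ax":0,"ay":0,"az":1.5},{"jaw":1,"x":0.18,"y":-0.019,"z":-0.014,"ax":0,"ay":0,"az":2},{"jaw":1,"x":0.23,"y":-0.025,"z":-0.014,"ax":0,"ay":0,"az":2.5},{"jaw":1,"x":0.28,"y":-0.03,"z":-0.014,"ax":0,"ay":0,"az":3},{"jaw":1,"x":0.33,"y":-0.035,"z":-0.014,"ax":0,"ay":0,"az":3.5},{"jaw":1,"x":0.37,"y":-0.04,"z":-0.014,"ax":0,"ay":0,"az":4.15},{"jaw":1,"x":0.399,"y":-0.0426,"z":-0.014,"ax":0,"ay":0,"az":4.15},{"jaw":1,"x":0.399,"y":-0.0426,"z":-0.014,"ax":0,"ay":0,"az":4.15},{"jaw":1,"x":0.399,"y":-0.0426,"z":-0.014,"ax":0,"ay":0,"az":4.15}]}}

```text
t: 5.1
eef_pos: [0.5847, 0.1299, 0.2797]
orientation: [-2.442, -1.976, 0.003]
force: [0.9, -0.1, -2.2]
finger_gap: 0.462
gripper_force: 40.8
```

```bash
python3 - <<'E'
from h import *
go(.5845,.131,.245,-12.05)
a=arm.read_camera("top")[:,:,::-1]; b=arm.read_camera("scene")[:,:,::-1]
cv2.imwrite("pics/t1.png",a);cv2.imwrite("pics/s1.png",b)
cv2.imwrite("pics/c1.png",np.hstack([cv2.resize(a[140:260,90:230],(700,600),interpolation=2)]))
cv2.imwrite("pics/d1.png",cv2.resize(b[120:240,300:460],(800,600),interpolation=2))
E
```

```text
t 5.1 xyz [ 0.0011 -0.0003  0.0347] a [-0.08  0.09 -0.01] F [ 0.9 -0.1 -2.2] pos [0.5847 0.1299 0.2797]
```

View pics/c1.png

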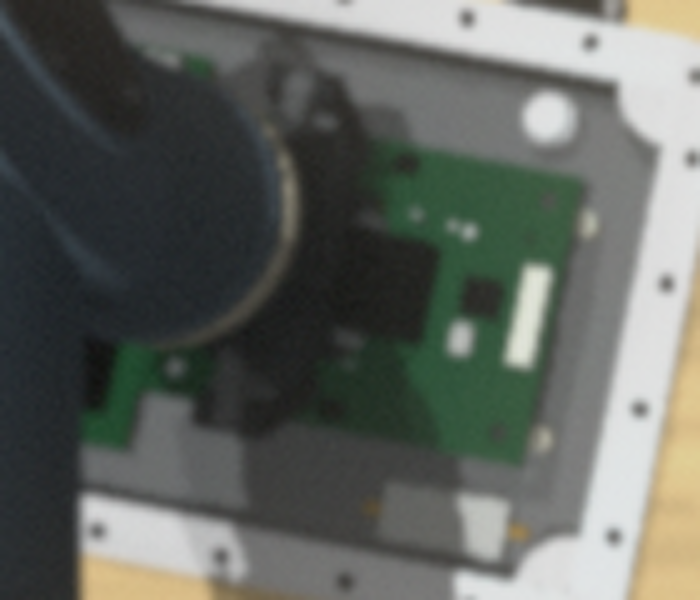

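View pics/d1.png

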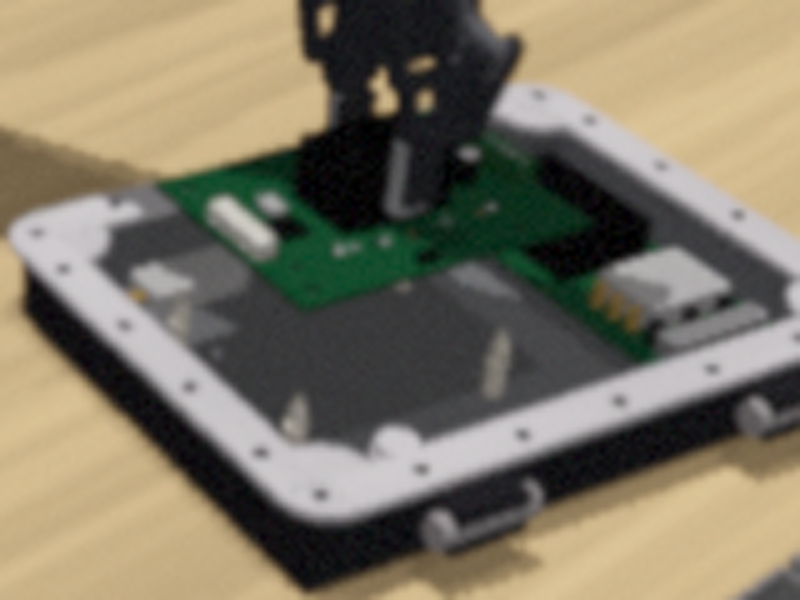

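Top crop: hole2 (549,201), hole0 (497,432), board end corners (588,180) and (522,465). Scene crop: post tips 2 (302,395), 3 (503,332), 0 (182,298). Board corners are near (308,308) and (165,187), and both views show the board level.

```bash
python3 - <<'E'
from h import *
un=lambda p,f,o:(np.array(p)+.5)/f-.5+o
zt=.2797-.1877+.005
H=np.array([at("top",*q,zt)[:2] for q in un([[497,432],[549,201]],5,[90,140])])
C=np.array([at("top",*q,zt)[:2] for q in un([[522,465],[588,180]],5,[90,140])])
for nm,L,W in(("holes",HL[[0,2]],H),("corners",np.array([[-.06,-.08],[.06,-.08]]),C)):
    th,t,r=fit(L,W); print(nm,np.degrees(th),t,(r*1e3).round(1).tolist())
S=un([[308,308],[165,187]],5,[300,120]); th=np.radians(-12.05)
M=np.array([[np.cos(th),-np.sin(th)],[np.sin(th),np.cos(th)]])
for z in(.092,.097,.102): W=np.array([at("scene",*q,z)[:2] for q in S]); th_,t,r=fit(np.array([[.06,-.08],[-.06,-.08]]),W);print("scene brd",z,np.degrees(th_),t,(r*1e3).round(1).tolist())
P=un([[302,395],[503,332],[182,298]],5,[300,120])
for z in(.041,.043,.045):
    W=np.array([at("scene",*q,z)[:2] for q in P]); th_,t,r=fit(FT[[2,3,0]],W);print("scene lid",z,np.degrees(th_),t,(r*1e3).round(1).tolist())
# lid via flange corner holes
E
```

```text
holes -12.676674586239583 [0.58394453 0.12970084] [[-0.1, 0.0], [0.1, -0.0]]
corners -13.091685248032311 [0.58457383 0.12820071] [[0.6, -0.1], [-0.6, 0.1]]
scene brd 0.092 -12.52953465652628 [0.57926642 0.13940032] [[-1.9, 0.4], [1.9, -0.4]]
scene brd 0.097 -12.529534656526305 [0.58465536 0.13314683] [[-2.4, 0.5], [2.4, -0.5]]
scene brd 0.102 -12.529534656526328 [0.59004429 0.12689333] [[-2.9, 0.6], [2.9, -0.6]]
scene lid 0.041 -10.917371460871205 [0.59326088 0.1789688 ] [[-2.0, 1.8], [0.8, -0.4], [1.2, -1.4]]
scene lid 0.043 -10.917371460871232 [0.59512358 0.17655846] [[-2.1, 1.9], [0.7, -0.7], [1.4, -1.3]]
scene lid 0.045 -10.917371460871204 [0.59698628 0.17414812] [[-2.2, 2.1], [0.5, -0.9], [1.7, -1.2]]
```

{"op": "move_arm", "data": {"series": [{"jaw":1,"x":0,"y":0,"z":0.01,"ax":0,"ay":0,"az":-0.4},{"jaw":1,"x":0,"y":0,"z":0.02,"ax":0,"ay":0,"az":-0.4},{"jaw":1,"x":0,"y":0,"z":0.03,"ax":0,"ay":0,"az":-0.4},{"jaw":1,"x":0,"y":0,"z":0.038,"ax":0,"ay":0,"az":-0.4},{"jaw":1,"x":0,"y":0,"z":0.04,"ax":0,"ay":0,"az":-0.4},{"jaw":1,"x":0,"y":0,"z":0.04,"ax":0,"ay":0,"az":-0.4},{"jaw":1,"x":0,"y":0,"z":0.04,"ax":0,"ay":0,"az":-0.4}]}}

```text
t: 6.08
eef_pos: [0.5851, 0.1307, 0.2411]
orientation: [2.435, 1.984, 0.001]
force: [0.5, 0.1, -2.5]
finger_gap: 0.463
gripper_force: 40.8
```

```bash
python3 - <<'E'
from h import *
go(.5847,.1299,.22,-11.65)
a=arm.read_camera("top")[:,:,::-1]; b=arm.read_camera("scene")[:,:,::-1]
cv2.imwrite("pics/v2.png",np.vstack([cv2.resize(a[165:240,150:225],(600,600),interpolation=2)]))
cv2.imwrite("pics/d2.png",cv2.resize(b[130:235,300:440],(800,600),interpolation=2))
E
```

```text
t 6.08 xyz [-0.0008 -0.0002  0.0211] a [ 0.03 -0.02 -0.  ] F [ 0.5  0.1 -2.5] pos [0.5851 0.1307 0.2411]
```

View pics/v2.png

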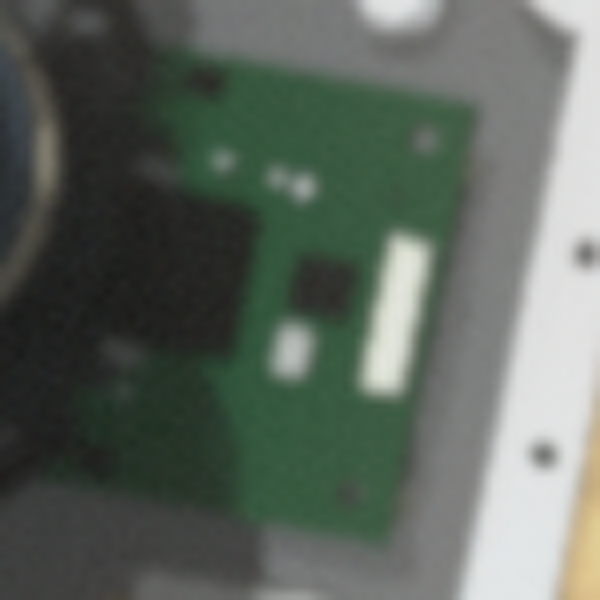

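View pics/d2.png

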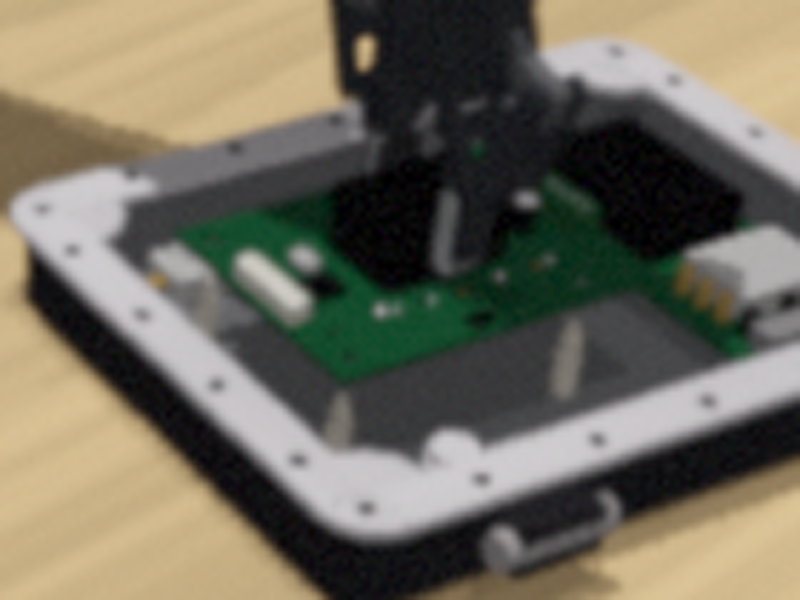

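Top crop: hole2 (427,140), hole0 (351,491). Scene crop: hole2 (347,354), with post2's tip at (343,393) right below it.

```bash
python3 - <<'E'
from h import *
un=lambda p,f,o:(np.array(p)+.5)/f-.5+o
zt=.2411-.1877+.005
H=np.array([at("top",*q,zt)[:2] for q in un([[351,491],[427,140]],8,[150,165])])
th,t,r=fit(HL[[0,2]],H); print(np.degrees(th),t,(r*1e3).round(1).tolist())
th=np.radians(-12.05);M=np.array([[np.cos(th),-np.sin(th)],[np.sin(th),np.cos(th)]])
F=FT@M.T+[.5941,.1787]; print("hole-foot mm",((H-F[[0,2]])*1e3).round(1).tolist())
Fh=un([[586,254],[543,455]],8,[150,165]);print([at("top",*q,.05).round(4).tolist() for q in Fh])
s=5.7143
for nm,q,z in(("hole2",[347,354],zt),("tip2",[343,393],.043),("tip3",[573,322],.043),("tip2 hi",[343,393],.045)): print(nm,at("scene",*un(q,s,[300,130]),z).round(4))
print("feet",F.round(4))
# predicted scene px (crop) of tips
for z in(.041,.043,.045):print(((px("scene",np.c_[F,[z]*4])-[300,130]+.5)*s-.5).round(0).tolist())
E
```

```text
-12.241780089568792 [0.58488339 0.13028213] [[0.3, -0.1], [-0.3, 0.1]]
hole-foot mm [[1.4, 0.6], [0.6, 0.4]]
[[0.5868, 0.0127, 0.05], [0.5331, 0.0244, 0.05]]
hole2 [0.6134 0.0569 0.0584]
tip2 [0.6166 0.0536 0.043 ]
tip3 [0.6419 0.1644 0.043 ]
tip2 hi [0.6184 0.0513 0.045 ]
feet [[0.5225 0.0733]
 [0.5509 0.2063]
 [0.6164 0.0533]
 [0.6406 0.1667]]
[[208.0, 279.0], [468.0, 203.0], [342.0, 397.0], [573.0, 323.0]]
[[208.0, 275.0], [469.0, 199.0], [342.0, 393.0], [574.0, 319.0]]
[[209.0, 271.0], [469.0, 195.0], [343.0, 389.0], [575.0, 315.0]]
```

{"op": "move_arm", "data": {"series": [{"jaw":1,"x":-0.0007,"y":-0.0009,"z":0.004,"ax":0,"ay":0,"az":-0.1},{"jaw":1,"x":-0.0007,"y":-0.0009,"z":0.008,"ax":0,"ay":0,"az":-0.1},{"jaw":1,"x":-0.0007,"y":-0.0009,"z":0.01,"ax":0,"ay":0,"az":-0.1},{"jaw":1,"x":-0.0007,"y":-0.0009,"z":0.012,"ax":0,"ay":0,"az":-0.1},{"jaw":1,"x":-0.0007,"y":-0.0009,"z":0.013,"ax":0,"ay":0,"az":-0.1},{"jaw":1,"x":-0.0007,"y":-0.0009,"z":0.014,"ax":0,"ay":0,"az":-0.1},{"jaw":1,"x":-0.0007,"y":-0.0009,"z":0.014,"ax":0,"ay":0,"az":-0.1},{"jaw":1,"x":-0.0007,"y":-0.0009,"z":0.014,"ax":0,"ay":0,"az":-0.1}]}}

```text
t: 7.18
eef_pos: [0.5839, 0.1301, 0.2268]
orientation: [2.434, 1.987, 0.0]
force: [0.0, 1.0, -2.3]
finger_gap: 0.461
gripper_force: 40.8
```

{"op": "move_arm", "data": {"series": [{"jaw":1,"x":0,"y":0,"z":0.001,"ax":0,"ay":0,"az":0},{"jaw":1,"x":0,"y":0,"z":0.002,"ax":0,"ay":0,"az":0},{"jaw":1,"x":0,"y":0,"z":0.003,"ax":0,"ay":0,"az":0},{"jaw":1,"x":0,"y":0,"z":0.004,"ax":0,"ay":0,"az":0},{"jaw":1,"x":0,"y":0,"z":0.004,"ax":0,"ay":0,"az":0},{"jaw":1,"x":0,"y":0,"z":0.004,"ax":0,"ay":0,"az":0}]}}

```text
t: 7.92
eef_pos: [0.5839, 0.1301, 0.2227]
orientation: [-2.434, -1.987, -0.0]
force: [0.1, -0.4, -2.8]
finger_gap: 0.46
gripper_force: 40.8
```

{"op": "move_arm", "data": {"series": [{"jaw":1,"x":0,"y":0,"z":0.001,"ax":0,"ay":0,"az":0},{"jaw":1,"x":0,"y":0,"z":0.002,"ax":0,"ay":0,"az":0},{"jaw":1,"x":0,"y":0,"z":0.002,"ax":0,"ay":0,"az":0},{"jaw":1,"x":0,"y":0,"z":0.003,"ax":0,"ay":0,"az":0},{"jaw":1,"x":0,"y":0,"z":0.003,"ax":0,"ay":0,"az":0},{"jaw":1,"x":0,"y":0,"z":0.003,"ax":0,"ay":0,"az":0}]}}

```text
t: 8.68
eef_pos: [0.584, 0.1301, 0.2198]
orientation: [2.434, 1.987, 0.0]
force: [1.8, 0.2, -1.4]
finger_gap: 0.465
gripper_force: 40.9
```

{"op": "move_arm", "data": {"series": [{"jaw":1,"x":0,"y":0,"z":0.0005,"ax":0,"ay":0,"az":0},{"jaw":1,"x":0,"y":0,"z":0.001,"ax":0,"ay":0,"az":0},{"jaw":1,"x":0,"y":0,"z":0.001,"ax":0,"ay":0,"az":0},{"jaw":1,"x":0,"y":0,"z":0.001,"ax":0,"ay":0,"az":0}]}}

```text
t: 9.18
eef_pos: [0.5841, 0.1301, 0.2188]
orientation: [2.434, 1.986, 0.001]
force: [1.4, 0.1, -0.7]
finger_gap: 0.458
gripper_force: 41.0
```

{"op": "move_arm", "data": {"series": [{"jaw":1,"x":0,"y":0.0005,"z":0.0005,"ax":0,"ay":0,"az":0},{"jaw":1,"x":0,"y":0.0005,"z":0.001,"ax":0,"ay":0,"az":0},{"jaw":1,"x":0,"y":0.0005,"z":0.0015,"ax":0,"ay":0,"az":0},{"jaw":1,"x":0,"y":0.0005,"z":0.0015,"ax":0,"ay":0,"az":0}]}}

```text
t: 9.68
eef_pos: [0.5845, 0.13, 0.2173]
orientation: [2.434, 1.986, 0.001]
force: [2.0, 0.4, 0.4]
finger_gap: 0.459
gripper_force: 41.2
```

```bash
python3 - <<'E'
from h import *
s=arm.state();print(s["ft_torque"].round(2),s["force"].round(1))
a=arm.read_camera("top")[:,:,::-1]; b=arm.read_camera("scene")[:,:,::-1]
cv2.imwrite("pics/d3.png",np.hstack([cv2.resize(a[165:240,165:225],(400,500),interpolation=2),cv2.resize(b[135:235,320:400],(400,500),interpolation=2)]))
E
```

```text
[ 0.15 -0.53 -0.17] [2.  0.4 0.4]
```

View pics/d3.png

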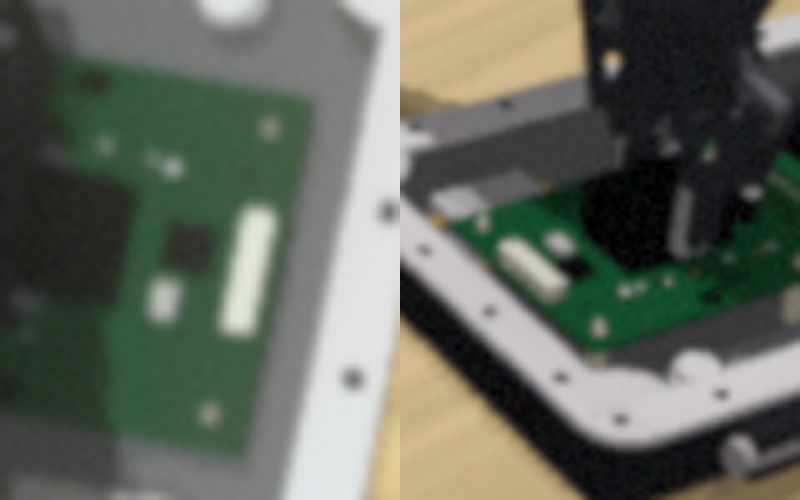

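Both views show white post tips poking through holes 0 and 2. In the left crop they are at (209,413) and (269,128). I'll release and back off, then check all four.

{"op": "move_arm", "data": {"series": [{"jaw":0.3,"x":0,"y":0,"z":0,"ax":0,"ay":0,"az":0},{"jaw":-0.3,"x":0,"y":0,"z":0,"ax":0,"ay":0,"az":0},{"jaw":-0.4,"x":0,"y":0,"z":0,"ax":0,"ay":0,"az":0},{"jaw":-0.6,"x":0,"y":0,"z":-0.005,"ax":0,"ay":0,"az":0},{"jaw":-0.6,"x":0,"y":0,"z":-0.02,"ax":0,"ay":0,"az":0},{"jaw":-0.6,"x":0,"y":0,"z":-0.05,"ax":0,"ay":0,"az":0},{"jaw":0,"x":0,"y":0,"z":-0.09,"ax":0,"ay":0,"az":0},{"jaw":1,"x":-0.05,"y":-0.05,"z":-0.1,"ax":0,"ay":0,"az":0},{"jaw":1,"x":-0.1,"y":-0.08,"z":-0.1,"ax":0,"ay":0,"az":0},{"jaw":1,"x":-0.15,"y":-0.08,"z":-0.1,"ax":0,"ay":0,"az":0},{"jaw":1,"x":-0.2,"y":-0.08,"z":-0.1,"ax":0,"ay":0,"az":0},{"jaw":1,"x":-0.2,"y":-0.08,"z":-0.1,"ax":0,"ay":0,"az":0}]}}

```text
t: 11.28
eef_pos: [0.4649, -0.0538, 0.3182]
orientation: [2.439, 1.978, -0.002]
force: [0.3, 0.6, 0.5]
finger_gap: -0.002
gripper_force: 0.0
```

```bash
python3 - <<'E'
from h import *
s=arm.state();print(s["ft_torque"].round(2),s["force"].round(1),s["eef_pos"])
a=arm.read_camera("top")[:,:,::-1]; b=arm.read_camera("scene")[:,:,::-1]
cv2.imwrite("pics/d4.png",np.vstack([cv2.resize(a[158:238,125:225],(600,300*8//5-180),interpolation=2) if 0 else cv2.resize(a[158:240,122:222],(366,300),interpolation=2),cv2.resize(b[140:222,330:430],(366,300),interpolation=2)]) if 0 else cv2.resize(np.hstack([a[158:240,122:222],b[140:222,325:425]]),(800,328),interpolation=2))
E
```

```text
[0.06 0.   0.01] [0.3 0.6 0.5] [ 0.4649126  -0.05375995  0.31821994]
```

View pics/d4.png

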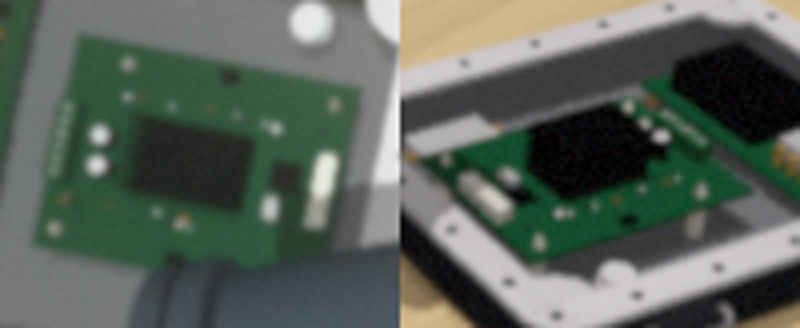

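All four tips are in their holes; the visible ones are at (128,65), (333,104) and (53,229) in the top crop. Next I'll press the -x edge midway between its posts.

```bash
python3 - <<'E'
from h import *
go(.5416,.1388,.25,-12.05); go(.5416,.1388,.217,-12.05)
E
```

```text
t 11.38 xyz [0.2001 0.0358 0.0682] a [ 0.08 -0.03  0.43] F [ 0.1  0.8 -0.2] pos [ 0.4661 -0.05    0.3181]
t 11.38 xyz [0.2001 0.0358 0.1012] a [ 0.08 -0.03  0.43] F [ 0.1  0.8 -0.2] pos [ 0.4661 -0.05    0.3181]
```

{"op": "move_arm", "data": {"series": [{"jaw":1,"x":0.05,"y":0.009,"z":0.0,"ax":0,"ay":0,"az":0.4},{"jaw":1,"x":0.1,"y":0.018,"z":0.02,"ax":0,"ay":0,"az":0.4},{"jaw":1,"x":0.15,"y":0.027,"z":0.04,"ax":0,"ay":0,"az":0.4},{"jaw":1,"x":0.185,"y":0.034,"z":0.06,"ax":0,"ay":0,"az":0.4},{"jaw":1,"x":0.2,"y":0.036,"z":0.07,"ax":0,"ay":0,"az":0.4},{"jaw":1,"x":0.2,"y":0.036,"z":0.08,"ax":0,"ay":0,"az":0.4},{"jaw":1,"x":0.2,"y":0.036,"z":0.09,"ax":0,"ay":0,"az":0.4},{"jaw":1,"x":0.2,"y":0.036,"z":0.098,"ax":0,"ay":0,"az":0.4},{"jaw":1,"x":0.2,"y":0.036,"z":0.098,"ax":0,"ay":0,"az":0.4},{"jaw":1,"x":0.2,"y":0.036,"z":0.098,"ax":0,"ay":0,"az":0.4}]}}

```text
t: 12.62
eef_pos: [0.5414, 0.1384, 0.2195]
orientation: [2.441, 1.977, 0.001]
force: [0.8, 0.3, 0.7]
finger_gap: -0.001
gripper_force: 0.0
```

```bash
python3 - <<'E'
from h import *
go(.5416,.1388,.21,-12.05)
E
```

```text
t 12.62 xyz [0.0005 0.0001 0.0095] a [ 0.02 -0.01  0.06] F [0.8 0.3 0.7] pos [0.5414 0.1384 0.2195]
```

Now feel down.

{"op": "move_arm", "data": {"series": [{"jaw":1,"x":0,"y":0,"z":0.002,"ax":0,"ay":0,"az":0},{"jaw":1,"x":0,"y":0,"z":0.004,"ax":0,"ay":0,"az":0},{"jaw":1,"x":0,"y":0,"z":0.006,"ax":0,"ay":0,"az":0},{"jaw":1,"x":0,"y":0,"z":0.006,"ax":0,"ay":0,"az":0},{"jaw":1,"x":0,"y":0,"z":0.006,"ax":0,"ay":0,"az":0}]}}

```text
t: 13.25
eef_pos: [0.5413, 0.1388, 0.2132]
orientation: [-2.441, -1.978, 0.0]
force: [0.5, 0.2, 0.2]
finger_gap: -0.005
gripper_force: 0.0
```

{"op": "move_arm", "data": {"series": [{"jaw":1,"x":0,"y":0,"z":0.001,"ax":0,"ay":0,"az":0},{"jaw":1,"x":0,"y":0,"z":0.002,"ax":0,"ay":0,"az":0},{"jaw":1,"x":0,"y":0,"z":0.003,"ax":0,"ay":0,"az":0},{"jaw":1,"x":0,"y":0,"z":0.003,"ax":0,"ay":0,"az":0}]}}

```text
t: 13.75
eef_pos: [0.5413, 0.1388, 0.2103]
orientation: [2.441, 1.978, 0.0]
force: [-0.2, 0.7, 1.4]
finger_gap: 0.001
gripper_force: 1.0
```

{"op": "move_arm", "data": {"series": [{"jaw":1,"x":0,"y":0,"z":0.0005,"ax":0,"ay":0,"az":0},{"jaw":1,"x":0,"y":0,"z":0.001,"ax":0,"ay":0,"az":0},{"jaw":1,"x":0,"y":0,"z":0.0015,"ax":0,"ay":0,"az":0},{"jaw":1,"x":0,"y":0,"z":0.0015,"ax":0,"ay":0,"az":0}]}}

```text
t: 14.25
eef_pos: [0.5413, 0.1389, 0.209]
orientation: [2.441, 1.978, 0.001]
force: [-1.3, -0.1, 5.3]
finger_gap: -0.003
gripper_force: 2.7
```

{"op": "move_arm", "data": {"series": [{"jaw":1,"x":0,"y":0,"z":0.0005,"ax":0,"ay":0,"az":0},{"jaw":1,"x":0,"y":0,"z":0.001,"ax":0,"ay":0,"az":0},{"jaw":1,"x":0,"y":0,"z":0.001,"ax":0,"ay":0,"az":0}]}}

```text
t: 14.62
eef_pos: [0.5413, 0.1389, 0.2078]
orientation: [2.44, 1.978, 0.0]
force: [0.1, 0.1, 4.8]
finger_gap: -0.001
gripper_force: 2.1
```

{"op": "move_arm", "data": {"series": [{"jaw":1,"x":0,"y":0,"z":0.0005,"ax":0,"ay":0,"az":0},{"jaw":1,"x":0,"y":0,"z":0.001,"ax":0,"ay":0,"az":0},{"jaw":1,"x":0,"y":0,"z":0.001,"ax":0,"ay":0,"az":0}]}}

```text
t: 15.0
eef_pos: [0.5413, 0.1388, 0.2066]
orientation: [-2.44, -1.978, 0.0]
force: [0.3, 0.6, 1.6]
finger_gap: -0.003
gripper_force: 0.8
```

{"op": "move_arm", "data": {"series": [{"jaw":1,"x":0,"y":0,"z":0.0005,"ax":0,"ay":0,"az":0},{"jaw":1,"x":0,"y":0,"z":0.001,"ax":0,"ay":0,"az":0},{"jaw":1,"x":0,"y":0,"z":0.001,"ax":0,"ay":0,"az":0}]}}

```text
t: 15.38
eef_pos: [0.5412, 0.1387, 0.2056]
orientation: [-2.441, -1.978, 0.0]
force: [-0.1, 0.5, 0.9]
finger_gap: 0.0
gripper_force: 0.4
```

{"op": "move_arm", "data": {"series": [{"jaw":1,"x":0,"y":0,"z":0.0005,"ax":0,"ay":0,"az":0},{"jaw":1,"x":0,"y":0,"z":0.001,"ax":0,"ay":0,"az":0},{"jaw":1,"x":0,"y":0,"z":0.001,"ax":0,"ay":0,"az":0}]}}

```text
t: 15.75
eef_pos: [0.5413, 0.1387, 0.2047]
orientation: [2.441, 1.978, -0.0]
force: [0.1, -0.2, 1.4]
finger_gap: -0.001
gripper_force: 1.0
```

{"op": "move_arm", "data": {"series": [{"jaw":1,"x":0,"y":0,"z":0.0005,"ax":0,"ay":0,"az":0},{"jaw":1,"x":0,"y":0,"z":0.001,"ax":0,"ay":0,"az":0},{"jaw":1,"x":0,"y":0,"z":0.001,"ax":0,"ay":0,"az":0}]}}

```text
t: 16.12
eef_pos: [0.5413, 0.1387, 0.2044]
orientation: [2.44, 1.978, 0.001]
force: [-2.1, -1.4, 11.0]
finger_gap: -0.0
gripper_force: 5.5
```

{"op": "move_arm", "data": {"series": [{"jaw":1,"x":0,"y":0,"z":0.0002,"ax":0,"ay":0,"az":0},{"jaw":1,"x":0,"y":0,"z":0.0002,"ax":0,"ay":0,"az":0}]}}

```text
t: 16.38
eef_pos: [0.5413, 0.1388, 0.2043]
orientation: [2.44, 1.978, 0.001]
force: [-3.4, -1.4, 12.8]
finger_gap: -0.001
gripper_force: 6.5
```

```bash
python3 - <<'E'
from h import *
s=arm.state();print(s["ft_torque"].round(2),s["force"].round(1),s["eef_pos"].round(4))
a=arm.read_camera("top")[:,:,::-1]; b=arm.read_camera("scene")[:,:,::-1]
cv2.imwrite("pics/t5.png",a);cv2.imwrite("pics/s5.png",b)
E
```

```text
[-0.33  0.53 -0.04] [-3.4 -1.4 12.8] [0.5413 0.1388 0.2043]
```

{"op": "move_arm", "data": {"series": [{"jaw":1,"x":0,"y":0,"z":-0.004,"ax":0,"ay":0,"az":0},{"jaw":1,"x":-0.02,"y":0,"z":-0.008,"ax":0,"ay":0,"az":0},{"jaw":1,"x":-0.049,"y":0,"z":-0.008,"ax":0,"ay":0,"az":0},{"jaw":1,"x":-0.049,"y":0,"z":-0.006,"ax":0,"ay":0,"az":0},{"jaw":1,"x":-0.049,"y":0,"z":-0.003,"ax":0,"ay":0,"az":0},{"jaw":1,"x":-0.049,"y":0,"z":-0.001,"ax":0,"ay":0,"az":0},{"jaw":1,"x":-0.049,"y":0,"z":-0.001,"ax":0,"ay":0,"az":0},{"jaw":1,"x":-0.049,"y":0,"z":-0.001,"ax":0,"ay":0,"az":0}]}}

```text
t: 17.48
eef_pos: [0.5312, 0.0913, 0.2046]
orientation: [2.44, 1.979, 0.0]
force: [-0.1, -1.2, 3.9]
finger_gap: -0.001
gripper_force: 2.0
```

{"op": "move_arm", "data": {"series": [{"jaw":1,"x":0,"y":0,"z":0.0003,"ax":0,"ay":0,"az":0},{"jaw":1,"x":0,"y":0,"z":0.0006,"ax":0,"ay":0,"az":0},{"jaw":1,"x":0,"y":0,"z":0.0006,"ax":0,"ay":0,"az":0}]}}

```text
t: 17.85
eef_pos: [0.5312, 0.0912, 0.2043]
orientation: [2.44, 1.979, 0.001]
force: [-1.6, -0.9, 9.1]
finger_gap: 0.003
gripper_force: 4.7
```

{"op": "move_arm", "data": {"series": [{"jaw":1,"x":0,"y":0,"z":0.0003,"ax":0,"ay":0,"az":0},{"jaw":1,"x":0,"y":0,"z":0.0005,"ax":0,"ay":0,"az":0},{"jaw":1,"x":0,"y":0,"z":0.0005,"ax":0,"ay":0,"az":0}]}}

```text
t: 18.23
eef_pos: [0.5312, 0.0912, 0.2042]
orientation: [2.44, 1.978, 0.001]
force: [-2.8, -1.4, 13.6]
finger_gap: -0.002
gripper_force: 7.1
```

Corner 0 stops hard at the same height. Now corner 1.

{"op": "move_arm", "data": {"series": [{"jaw":1,"x":0,"y":0,"z":-0.004,"ax":0,"ay":0,"az":0},{"jaw":1,"x":0.02,"y":0,"z":-0.01,"ax":0,"ay":0,"az":0},{"jaw":1,"x":0.06,"y":0,"z":-0.01,"ax":0,"ay":0,"az":0},{"jaw":1,"x":0.098,"y":0,"z":-0.01,"ax":0,"ay":0,"az":0},{"jaw":1,"x":0.098,"y":0,"z":-0.007,"ax":0,"ay":0,"az":0},{"jaw":1,"x":0.098,"y":0,"z":-0.004,"ax":0,"ay":0,"az":0},{"jaw":1,"x":0.098,"y":0,"z":-0.002,"ax":0,"ay":0,"az":0},{"jaw":1,"x":0.098,"y":0,"z":-0.001,"ax":0,"ay":0,"az":0},{"jaw":1,"x":0.098,"y":0,"z":-0.001,"ax":0,"ay":0,"az":0},{"jaw":1,"x":0.098,"y":0,"z":-0.001,"ax":0,"ay":0,"az":0}]}}

```text
t: 19.48
eef_pos: [0.5513, 0.1866, 0.2046]
orientation: [-2.441, -1.978, 0.0]
force: [-2.4, 0.4, 4.1]
finger_gap: -0.0
gripper_force: 2.0
```

{"op": "move_arm", "data": {"series": [{"jaw":1,"x":0,"y":0,"z":0.0003,"ax":0,"ay":0,"az":0},{"jaw":1,"x":0,"y":0,"z":0.0006,"ax":0,"ay":0,"az":0},{"jaw":1,"x":0,"y":0,"z":0.0009,"ax":0,"ay":0,"az":0},{"jaw":1,"x":0,"y":0,"z":0.0009,"ax":0,"ay":0,"az":0}]}}

```text
t: 19.98
eef_pos: [0.5514, 0.1866, 0.2042]
orientation: [2.441, 1.978, 0.0]
force: [-3.1, -1.2, 11.4]
finger_gap: -0.0
gripper_force: 6.0
```

{"op": "move_arm", "data": {"series": [{"jaw":1,"x":0,"y":0,"z":-0.02,"ax":0,"ay":0,"az":0},{"jaw":1,"x":0,"y":0,"z":-0.06,"ax":0,"ay":0,"az":0},{"jaw":1,"x":0,"y":0,"z":-0.06,"ax":0,"ay":0,"az":0}]}}

```text
t: 20.35
eef_pos: [0.5524, 0.1869, 0.2661]
orientation: [2.44, 1.976, 0.008]
force: [0.7, 1.0, -0.5]
finger_gap: 0.004
gripper_force: 0.0
```

```bash
python3 - <<'E'
from h import *
go(.6237,.111,.22,-12.05)
E
```

```text
t 20.35 xyz [-0.0596  0.0853  0.0463] a [ 0.25 -0.16  0.07] F [ 0.7  1.  -0.5] pos [0.5524 0.1869 0.2661]
```

{"op": "move_arm", "data": {"series": [{"jaw":1,"x":-0.03,"y":0.043,"z":0,"ax":0,"ay":0,"az":0},{"jaw":1,"x":-0.06,"y":0.085,"z":0,"ax":0,"ay":0,"az":0},{"jaw":1,"x":-0.06,"y":0.0855,"z":0,"ax":0,"ay":0,"az":0},{"jaw":1,"x":-0.06,"y":0.0855,"z":0.02,"ax":0,"ay":0,"az":0},{"jaw":1,"x":-0.06,"y":0.0855,"z":0.035,"ax":0,"ay":0,"az":0},{"jaw":1,"x":-0.06,"y":0.0855,"z":0.044,"ax":0,"ay":0,"az":0},{"jaw":1,"x":-0.06,"y":0.0855,"z":0.046,"ax":0,"ay":0,"az":0},{"jaw":1,"x":-0.06,"y":0.0855,"z":0.046,"ax":0,"ay":0,"az":0}]}}

```text
t: 21.35
eef_pos: [0.6227, 0.1105, 0.2177]
orientation: [2.44, 1.978, 0.0]
force: [-0.5, 0.3, 1.0]
finger_gap: -0.001
gripper_force: 0.0
```

```bash
python3 - <<'E'
from h import *
go(.6237,.111,.214,-12.05)
E
```

```text
t 21.35 xyz [0.0007 0.0009 0.0037] a [ 0.01 -0.01  0.11] F [-0.5  0.3  1. ] pos [0.6227 0.1105 0.2177]
```

{"op": "move_arm", "data": {"series": [{"jaw":1,"x":0,"y":0.001,"z":0.002,"ax":0,"ay":0,"az":0},{"jaw":1,"x":0,"y":0.001,"z":0.004,"ax":0,"ay":0,"az":0},{"jaw":1,"x":0,"y":0.001,"z":0.005,"ax":0,"ay":0,"az":0},{"jaw":1,"x":0,"y":0.001,"z":0.006,"ax":0,"ay":0,"az":0},{"jaw":1,"x":0,"y":0.001,"z":0.006,"ax":0,"ay":0,"az":0}]}}

```text
t: 21.98
eef_pos: [0.6236, 0.1101, 0.2115]
orientation: [-2.441, -1.978, 0.0]
force: [-0.1, 0.1, -0.3]
finger_gap: -0.001
gripper_force: 0.0
```

{"op": "move_arm", "data": {"series": [{"jaw":1,"x":0,"y":0,"z":0.0005,"ax":0,"ay":0,"az":0},{"jaw":1,"x":0,"y":0,"z":0.001,"ax":0,"ay":0,"az":0},{"jaw":1,"x":0,"y":0,"z":0.0015,"ax":0,"ay":0,"az":0},{"jaw":1,"x":0,"y":0,"z":0.002,"ax":0,"ay":0,"az":0},{"jaw":1,"x":0,"y":0,"z":0.002,"ax":0,"ay":0,"az":0}]}}

```text
t: 22.6
eef_pos: [0.6237, 0.1102, 0.2097]
orientation: [2.44, 1.978, 0.001]
force: [-0.5, -1.2, 3.7]
finger_gap: -0.001
gripper_force: 2.1
```

{"op": "move_arm", "data": {"series": [{"jaw":1,"x":0,"y":0,"z":0.0005,"ax":0,"ay":0,"az":0},{"jaw":1,"x":0,"y":0,"z":0.001,"ax":0,"ay":0,"az":0},{"jaw":1,"x":0,"y":0,"z":0.001,"ax":0,"ay":0,"az":0}]}}

```text
t: 22.98
eef_pos: [0.6238, 0.1102, 0.2087]
orientation: [2.44, 1.978, 0.001]
force: [0.0, -0.1, 5.2]
finger_gap: 0.002
gripper_force: 2.5
```

{"op": "move_arm", "data": {"series": [{"jaw":1,"x":0,"y":0,"z":0.0005,"ax":0,"ay":0,"az":0},{"jaw":1,"x":0,"y":0,"z":0.001,"ax":0,"ay":0,"az":0},{"jaw":1,"x":0,"y":0,"z":0.001,"ax":0,"ay":0,"az":0}]}}

```text
t: 23.35
eef_pos: [0.6238, 0.1102, 0.2074]
orientation: [2.44, 1.978, 0.001]
force: [0.0, 1.1, 2.1]
finger_gap: 0.002
gripper_force: 0.9
```

{"op": "move_arm", "data": {"series": [{"jaw":1,"x":0,"y":0,"z":0.0005,"ax":0,"ay":0,"az":0},{"jaw":1,"x":0,"y":0,"z":0.001,"ax":0,"ay":0,"az":0},{"jaw":1,"x":0,"y":0,"z":0.0015,"ax":0,"ay":0,"az":0},{"jaw":1,"x":0,"y":0,"z":0.0015,"ax":0,"ay":0,"az":0}]}}

```text
t: 23.85
eef_pos: [0.6236, 0.1101, 0.2059]
orientation: [-2.441, -1.978, 0.0]
force: [1.2, 0.6, 2.0]
finger_gap: -0.0
gripper_force: 0.8
```

{"op": "move_arm", "data": {"series": [{"jaw":1,"x":0,"y":0,"z":0.0005,"ax":0,"ay":0,"az":0},{"jaw":1,"x":0,"y":0,"z":0.001,"ax":0,"ay":0,"az":0},{"jaw":1,"x":0,"y":0,"z":0.001,"ax":0,"ay":0,"az":0}]}}

```text
t: 24.22
eef_pos: [0.6232, 0.11, 0.2046]
orientation: [-2.44, -1.978, 0.002]
force: [-0.0, -0.4, 0.4]
finger_gap: -0.002
gripper_force: 0.0
```

{"op": "move_arm", "data": {"series": [{"jaw":1,"x":0,"y":0,"z":0.0005,"ax":0,"ay":0,"az":0},{"jaw":1,"x":0,"y":0,"z":0.001,"ax":0,"ay":0,"az":0},{"jaw":1,"x":0,"y":0,"z":0.001,"ax":0,"ay":0,"az":0}]}}

```text
t: 24.6
eef_pos: [0.6236, 0.1101, 0.204]
orientation: [-2.441, -1.978, 0.0]
force: [0.5, -0.6, -0.5]
finger_gap: 0.001
gripper_force: 0.0
```

{"op": "move_arm", "data": {"series": [{"jaw":1,"x":0,"y":0,"z":0.0005,"ax":0,"ay":0,"az":0},{"jaw":1,"x":0,"y":0,"z":0.001,"ax":0,"ay":0,"az":0},{"jaw":1,"x":0,"y":0,"z":0.001,"ax":0,"ay":0,"az":0}]}}

```text
t: 24.98
eef_pos: [0.6236, 0.1101, 0.2038]
orientation: [2.44, 1.978, 0.001]
force: [-2.2, -0.6, 8.7]
finger_gap: 0.0
gripper_force: 4.6
```

{"op": "move_arm", "data": {"series": [{"jaw":1,"x":0,"y":0,"z":-0.006,"ax":0,"ay":0,"az":0},{"jaw":1,"x":-0.02,"y":0,"z":-0.008,"ax":0,"ay":0,"az":0},{"jaw":1,"x":-0.04,"y":0,"z":-0.008,"ax":0,"ay":0,"az":0},{"jaw":1,"x":-0.04,"y":0,"z":-0.006,"ax":0,"ay":0,"az":0},{"jaw":1,"x":-0.04,"y":0,"z":-0.003,"ax":0,"ay":0,"az":0},{"jaw":1,"x":-0.04,"y":0,"z":-0.001,"ax":0,"ay":0,"az":0},{"jaw":1,"x":-0.04,"y":0,"z":-0.0005,"ax":0,"ay":0,"az":0},{"jaw":1,"x":-0.04,"y":0,"z":0,"ax":0,"ay":0,"az":0},{"jaw":1,"x":-0.04,"y":0,"z":0,"ax":0,"ay":0,"az":0}]}}

```text
t: 26.1
eef_pos: [0.6153, 0.0715, 0.2037]
orientation: [2.44, 1.979, -0.0]
force: [-3.9, -0.8, 11.6]
finger_gap: -0.001
gripper_force: 5.8
```

{"op": "move_arm", "data": {"series": [{"jaw":1,"x":0,"y":0,"z":-0.006,"ax":0,"ay":0,"az":0},{"jaw":1,"x":0.02,"y":0,"z":-0.01,"ax":0,"ay":0,"az":0},{"jaw":1,"x":0.05,"y":0,"z":-0.01,"ax":0,"ay":0,"az":0},{"jaw":1,"x":0.08,"y":0,"z":-0.01,"ax":0,"ay":0,"az":0},{"jaw":1,"x":0.08,"y":0,"z":-0.007,"ax":0,"ay":0,"az":0},{"jaw":1,"x":0.08,"y":0,"z":-0.004,"ax":0,"ay":0,"az":0},{"jaw":1,"x":0.08,"y":0,"z":-0.002,"ax":0,"ay":0,"az":0},{"jaw":1,"x":0.08,"y":0,"z":-0.001,"ax":0,"ay":0,"az":0},{"jaw":1,"x":0.08,"y":0,"z":-0.0005,"ax":0,"ay":0,"az":0},{"jaw":1,"x":0.08,"y":0,"z":0,"ax":0,"ay":0,"az":0},{"jaw":1,"x":0.08,"y":0,"z":0,"ax":0,"ay":0,"az":0}]}}

```text
t: 27.48
eef_pos: [0.6319, 0.1485, 0.2038]
orientation: [2.441, 1.977, -0.0]
force: [-3.0, -2.4, 8.5]
finger_gap: -0.0
gripper_force: 4.2
```

{"op": "move_arm", "data": {"series": [{"jaw":1,"x":0,"y":0,"z":0.0003,"ax":0,"ay":0,"az":0},{"jaw":1,"x":0,"y":0,"z":0.0004,"ax":0,"ay":0,"az":0},{"jaw":1,"x":0,"y":0,"z":0.0004,"ax":0,"ay":0,"az":0}]}}

```text
t: 27.85
eef_pos: [0.6319, 0.1485, 0.2038]
orientation: [2.441, 1.976, -0.0]
force: [-4.4, -3.0, 11.4]
finger_gap: -0.001
gripper_force: 5.9
```

The +x edge is home too. I'll press the -x edge once more now that the board is level.

{"op": "move_arm", "data": {"series": [{"jaw":1,"x":0,"y":0,"z":-0.02,"ax":0,"ay":0,"az":0},{"jaw":1,"x":0,"y":0,"z":-0.06,"ax":0,"ay":0,"az":0},{"jaw":1,"x":0,"y":0,"z":-0.06,"ax":0,"ay":0,"az":0},{"jaw":1,"x":-0.015,"y":-0.043,"z":-0.06,"ax":0,"ay":0,"az":0},{"jaw":1,"x":-0.03,"y":-0.086,"z":-0.06,"ax":0,"ay":0,"az":0},{"jaw":1,"x":-0.03,"y":-0.086,"z":-0.06,"ax":0,"ay":0,"az":0},{"jaw":1,"x":-0.03,"y":-0.086,"z":-0.03,"ax":0,"ay":0,"az":0},{"jaw":1,"x":-0.03,"y":-0.086,"z":-0.01,"ax":0,"ay":0,"az":0},{"jaw":1,"x":-0.03,"y":-0.086,"z":-0.004,"ax":0,"ay":0,"az":0},{"jaw":1,"x":-0.03,"y":-0.086,"z":-0.0015,"ax":0,"ay":0,"az":0},{"jaw":1,"x":-0.03,"y":-0.086,"z":-0.0008,"ax":0,"ay":0,"az":0},{"jaw":1,"x":-0.03,"y":-0.086,"z":-0.0008,"ax":0,"ay":0,"az":0}]}}

```text
t: 29.35
eef_pos: [0.5418, 0.1378, 0.204]
orientation: [2.44, 1.978, 0.002]
force: [-0.1, -0.4, -0.3]
finger_gap: -0.004
gripper_force: 0.0
```

{"op": "move_arm", "data": {"series": [{"jaw":1,"x":0,"y":0,"z":0.0004,"ax":0,"ay":0,"az":0},{"jaw":1,"x":0,"y":0,"z":0.0008,"ax":0,"ay":0,"az":0},{"jaw":1,"x":0,"y":0,"z":0.0008,"ax":0,"ay":0,"az":0}]}}

```text
t: 29.72
eef_pos: [0.5418, 0.1378, 0.2038]
orientation: [2.44, 1.978, 0.002]
force: [-1.9, -0.2, 10.3]
finger_gap: -0.001
gripper_force: 5.4
```

The stop height is 0.2038 on both sides, so the board is level. Retract clear.

{"op": "move_arm", "data": {"series": [{"jaw":1,"x":0,"y":0,"z":-0.02,"ax":0,"ay":0,"az":0},{"jaw":1,"x":0,"y":0,"z":-0.06,"ax":0,"ay":0,"az":0},{"jaw":1,"x":0,"y":0,"z":-0.1,"ax":0,"ay":0,"az":0},{"jaw":1,"x":0,"y":0,"z":-0.12,"ax":0,"ay":0,"az":0},{"jaw":1,"x":-0.05,"y":0,"z":-0.12,"ax":0,"ay":0,"az":0},{"jaw":1,"x":-0.1,"y":0,"z":-0.12,"ax":0,"ay":0,"az":0},{"jaw":1,"x":-0.15,"y":0,"z":-0.12,"ax":0,"ay":0,"az":0},{"jaw":1,"x":-0.2,"y":0,"z":-0.12,"ax":0,"ay":0,"az":0},{"jaw":1,"x":-0.2,"y":0,"z":-0.12,"ax":0,"ay":0,"az":0},{"jaw":1,"x":-0.2,"y":0,"z":-0.12,"ax":0,"ay":0,"az":0}]}}

```text
t: 30.98
eef_pos: [0.5003, -0.0577, 0.3229]
orientation: [2.441, 1.978, 0.001]
force: [0.0, 1.5, 0.0]
finger_gap: -0.005
gripper_force: 0.0
```

```bash
python3 - <<'E'
from rig import arm
print(arm.state()["eef_pos"],arm.close_job())
E
```

```text
the job is handed in; nothing more can be done
[ 0.50026024 -0.05771406  0.32290691] None
```

The board is on its four supports and the job is handed in at about 31 s (no verdict came back); it stopped hard at the same height (within 0.5 mm) beside each post under 11–14 N, the highest force I read was 13.6 N at the end of a move, and I saw the tips in the holes before pressing but took no picture afterwards.

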